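# Sweep the used culture dishes off the bench end into the waste bin

### The arm

A 6-joint arm with a two-finger parallel gripper is mounted at the origin on the work surface. World frame = base frame: x ahead of the robot, y to its left, z up, the work surface at z = 0. Lengths are in m, angles in rad, forces in N, time in s.
With the tool pointing down it reaches from about 0.25 to 0.725 m from the base axis. Payload 9.7 kg.
Tool frame: the origin (TCP) lies at the very end of the fingers, on their centre line; the grasp point (between the pads) lies manip.hold_point_z behind it (manip.hold_point_z is the distance from the TCP to the grasp point, in m); z points along the fingers, y is the line along which they close (so a half turn about z gives the same grasp; the last joint's range is limited). The gripper opens to 85 mm and grips with 20 to 120 N. Pads are 22 mm wide; open, the fingers measure 114 mm over their backs; the gripper's body (76 mm by 85 mm) begins 54 mm behind the grasp point. The pads swing forward as they close: fully open they stand 13 mm farther back than shut.
Start: joints at [-1.339, 0.087, 0.176, 1.66, 0, 1.571], TCP at [0.126, -0.535, 0.231] pointing down, gripper open.
Joint ranges: [-3.13, 3.13], [-0.85, 1.81], [-1.15, 1.24], [-2.2, 2.28], [-1.44, 1.52], [-3.14, 3.14]. Speed limits (rad/s): [2.22, 2.22, 2.57, 3.14, 3.14, 3.14].

### API

Orientations are given as a rotation vector (axis times angle).
In Python, from plant import state, eyes, workorder, manip gives the robot as it stands.
- The arm moves only by the tool send_rows, never from a script. Its argument "rows" is one flat list of numbers, 4 for each row, row after row: the shift along the world's x, y, z normalised to -1 to 1, where 1 is 0.08 m, then the turn about the world's z normalised to -1 to 1, where 1 is 45 degrees. A call has 1 to 10 rows; each row is the pose to reach, as a shift and turn from the pose commanded when the call began; what a row does not reach only later rows make up. A row lasts 1/8 s, in which the tool goes at most 62.5 mm and 10.7 degrees, less where a joint would pass 70% of its speed; a pose out of reach is approached as far as the arm can. A call with a number of a shift or a turn outside -1 to 1 is refused whole. A call with a gripper value outside its range is refused whole. "grip" is the closure, from 0 (fully open) to 1 (shut), set as the call begins (left out, the last holds). The fingers move at their own pace and stop on an object; "force" is the grip in N (left out, the last holds). Time passes only in rows, so rows that repeat a pose let the fingers close. It gives the time, the measured TCP pose, the force, the opening and the grip force at its end, in the units of the state.
- state(): the state, without advancing time (a new reading comes with each control period).
- eyes.capture(name): name is "scene" or "top" or "wrist"; returns (picture, depth): 400x640x3 uint8, blue, green, red; 400x640 float32, m along the optical axis (not along the pixel's ray), 0 where there is no reading.
- eyes.camera_info(name): a dict with "mtx" (3x3 intrinsics, pixels), "cam_to_world" (4x4, takes a point from camera to world coordinates). Camera axes: x right, y down, z forward; pixel columns grow to the right and rows downward; lengths in m; the calibration is good to about 2 mm. A picture is of the moment at which its call begins: read the wrist's pose just before it. camera_info takes no time and is no camera call; for the wrist camera it gives the pose at the moment of the call.
- workorder.close_job(): hands the job in; it is judged then, once.
The state is a dict: "clock": time; "joint_positions": joint angles; "qd": joint speeds; "effort": joint torques, N m; "ee_pos": TCP position; "orientation": TCP orientation; "ft_force": force on the tool from outside, world axes, zero at the start; "ft_torque": the same for the moment, N m; "finger_gap": opening from 0.0 (shut) to 1.0 (fully open); "finger_force": force on a finger pad.
Only numpy, scipy, OpenCV 4.12 (cv2) and the standard library are available. Lean on these libraries where they do the work, as an engineer would, in place of code of your own. Each camera call takes 0.05 s, during which the arm holds its last target. There are 200 camera calls.

### The job

Clear away the used culture dishes: with your fingers, sweep the three round flat dishes that lie on the bench over the end of the bench (on the robot's left) so that all three drop into the waste bin hung there, none onto the floor. Slide them along the bench, do not grip them, press down on them or pick them up, and leave everything else standing where it is.

Things in the scene. Friction and masses are not known exactly. Their poses are not given: they have to be found in the camera images.
- dish1: used 60 mm culture dish with its lid on, lying flat and loose on the bench: a clear flat round box, 60 mm in diameter, 15 mm high, pale yellow-brown agar inside, about 18 g; it slides on the bench. Origin at the centre of the disc, 7.5 mm above the bench when lying flat
- dish2: used 60 mm culture dish with its lid on, lying flat and loose on the bench: a clear flat round box, 60 mm in diameter, 15 mm high, pale yellow-brown agar inside, about 18 g; it slides on the bench. Origin at the centre of the disc, 7.5 mm above the bench when lying flat
- dish3: used 60 mm culture dish with its lid on, lying flat and loose on the bench: a clear flat round box, 60 mm in diameter, 15 mm high, pale yellow-brown agar inside, about 18 g; it slides on the bench. Origin at the centre of the disc, 7.5 mm above the bench when lying flat
- bin: open grey plastic waste bin hung on the left (+y) end of the bench, fixed, anywhere along that end. Outside 260 mm along x, 170 mm along y, 200 mm high; walls 4 mm, inside 252 x 162 mm. Rim 10 mm below the bench top, bench-side wall 2 mm off the bench end. Two hanger straps lie flat (2 mm) on the bench just outside the bin's length. Origin at the centre of its underside; axes as the world's
- bench_end (a point): point on the top edge of the bench end, level with the middle of the bin's length. The edge is straight, without a lip, and runs along x through this point; what slides over it within 126 mm of this point along x drops into the bin, beside that to the floor
- bottle: 100 ml reagent bottle with a screw cap, standing among the dishes; 56 mm diameter, 105 mm high, 0.2 kg; origin at the centre of its underside; leave alone
- beaker: glass beaker standing among the dishes; 50 mm diameter (54 mm at the rim), 70 mm high, 60 g; origin at the centre of its underside; leave alone
- timer: flat square bench timer, 65 x 65 x 16 mm, lying near the robot on the left; origin at the centre of its underside; leave alone
- tip_box: pipette-tip box with clear hood, 85 (x) x 125 (y) x 77 mm, at the far side of the bench; origin at the centre of its underside; leave alone
- tube_rack: white tube rack, 72 (x) x 150 (y) x 43 mm, with three amber tubes standing in it (top at 67 mm), at the far side of the bench; origin at the centre of its underside; leave alone
- casting_tray: clear gel casting tray, 150 (x) x 120 (y) x 22 mm with a comb across it up to 42 mm, on the right; origin at the centre of its underside; leave alone

How it is judged:
By the outcome, as a careful person would: the job done as asked, in the order asked, and still so for the second after the job is handed in, with the robot touching nothing.
It also fails if it takes over 61 s, if anything falls off the work surface, if the arm or the gripper's body presses on something with over 40 N, if the wrist force passes 120 N, or if a joint passes its speed limit or range.

## Working session

There is one attempt and no reset: what is moved stays moved. The work goes in short steps, Python scripts to look and compute and a tool call to move; the robot and the scene stay as the last step left them, time stands still between calls to the robot, and variables do not carry over. Pictures are saved under pics/ and viewed, at most 10 in all, crops included, and the job is handed in when it is done.

Besides the shell and the picture viewer there is one more tool, called as name(argument=value, ...), one argument or row to a line, values as JSON. send_rows: Moves the arm, as the interface text tells. Scaled input: -1 to 1 covers 0.08 m each way for a shift and 45 degrees each way for a turn. Its arguments: {"type":"object","properties":{"rows":{"type":"array"},"grip":{"type":"number"},"force":{"type":"number"}},"required":["rows"]}

```bash
mkdir -p pics; ls; python3 - <<'E'
from plant import state, eyes, workorder, manip
import cv2
s=state();print(s['clock'],s['ee_pos'],s['orientation'],s['finger_gap'],manip.hold_point_z)
for n in('top','scene'):
    p,d=eyes.capture(n);cv2.imwrite(f'pics/{n}0.png',p)
    i=eyes.camera_info(n);print(i['mtx'],i['cam_to_world'])
E
```

```text
pics
0.0 [ 0.12631629 -0.5350524   0.23057727] [-3.11919234e+00 -3.63202440e-01  1.90332347e-04] 1.0005863199090899 0.0187
[[503.48484155   0.         319.88988169]
 [  0.         503.48484155 197.73600621]
 [  0.           0.           1.        ]] [[ 9.30012667e-02 -9.69321743e-01  2.27521699e-01  3.05452813e-01]
 [-9.95665521e-01 -9.03186957e-02  2.21969121e-02  1.54423811e-02]
 [-9.66486405e-04 -2.28599852e-01 -9.73519991e-01  1.08621230e+00]
 [ 0.00000000e+00  0.00000000e+00  0.00000000e+00  1.00000000e+00]]
[[403.00424647   0.         316.62249474]
 [  0.         403.00424647 195.75062105]
 [  0.           0.           1.        ]] [[-0.19374907  0.78201154 -0.59238437  1.19572943]
 [ 0.98089309  0.14357797 -0.13127878  0.1652714 ]
 [-0.01760817 -0.60650088 -0.79488782  0.80476503]
 [ 0.          0.          0.          1.        ]]
```

View pics/top0.png

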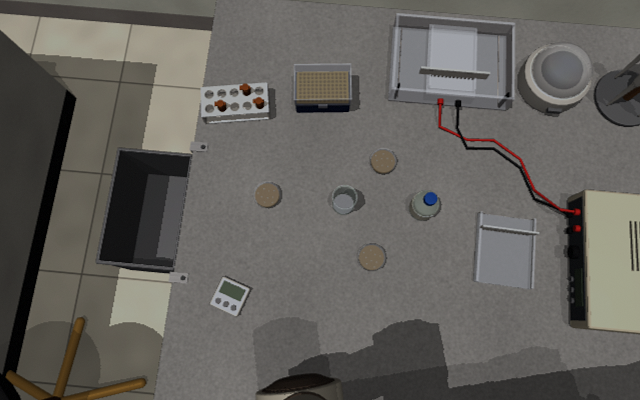

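View pics/scene0.png

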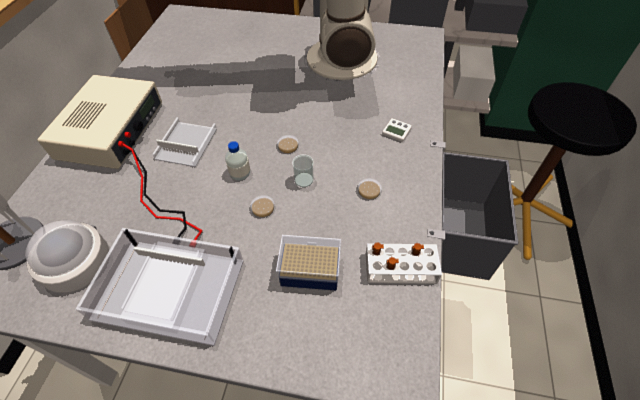

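Top view: dishes at about (268,194), (384,161) and (372,257). The beaker is at (344,200), the bottle at (425,205) and the timer at (230,296). The bin's bench-side wall runs from (190,152) to (175,270), with straps at (199,147) and (179,277).

```bash
cat > h.py <<'E'
from plant import state, eyes, workorder, manip
import cv2, numpy as np
def ray(n,u,v,z):
    i=eyes.camera_info(n);T=i['cam_to_world']
    d=T[:3,:3]@np.linalg.solve(i['mtx'],[u,v,1.]);o=T[:3,3]
    return (o+d*(z-o[2])/d[2]).round(4)
def dishes(p,n='top'):
    h=cv2.cvtColor(p,cv2.COLOR_BGR2HSV)
    m=cv2.inRange(h,(8,45,70),(25,160,220))
    m=cv2.morphologyEx(m,cv2.MORPH_OPEN,np.ones((3,3)))
    c,_=cv2.findContours(m,cv2.RETR_EXTERNAL,cv2.CHAIN_APPROX_NONE)
    out=[]
    for k in c:
        if cv2.contourArea(k)>80:
            x,y=cv2.minEnclosingCircle(k)[0];out.append((round(x),round(y),cv2.contourArea(k),ray(n,x,y,.010)))
    return out
E
python3 - <<'E'
from h import *
for n in('top','scene'):
    for r in dishes(cv2.imread(f'pics/{n}0.png'),n):print(n,r)
R=lambda l,u,v,z,n='top':print(l,ray(n,u,v,z))
for u,v in((206,141),(207,151),(192,142),(187,273),(186,283),(172,272)):R('strap',u,v,.002)
for u,v in((190,152),(175,270),(119,149),(98,263)):R('rim',u,v,-.01)
for u,v in((214,0),(155,399)):R('edge',u,v,0)
for l,u,v,z in(('beaker rim',344,195,.07),('bottle cap',431,199,.105)):R(l,u,v,z)
for u,v in((223,276),(250,289),(238,315),(211,303)):R('timer',u,v,.016)
for u,v in((202,122),(271,119),(270,84),(200,88)):R('rack',u,v,.02)
for u,v in((297,111),(351,110)):R('tipbox',u,v,.0)
p=cv2.imread('pics/top0.png')[120:320,160:460]
cv2.imwrite('pics/c1.png',cv2.resize(p,(780,520),interpolation=cv2.INTER_CUBIC))
E
```

```text
top (371, 257, 448.0, array([ 0.4371, -0.0809,  0.01  ]))
top (586, 253, 80.5, array([ 0.489 , -0.5392,  0.01  ]))
top (267, 195, 408.0, array([0.5523, 0.1571, 0.01  ]))
top (382, 161, 388.5, array([ 0.6534, -0.0913,  0.01  ]))
top (322, 85, 1314.5, array([0.8248, 0.0595, 0.01  ]))
scene (258, 398, 132.5, array([1.0719, 0.0201, 0.01  ]))
scene (586, 391, 116.0, array([0.9482, 0.5933, 0.01  ]))
scene (202, 392, 1188.0, array([ 1.0802, -0.0834,  0.01  ]))
scene (588, 372, 139.0, array([0.9125, 0.6044, 0.01  ]))
scene (124, 387, 1426.0, array([ 1.1001, -0.2284,  0.01  ]))
scene (54, 388, 1283.5, array([ 1.1268, -0.3548,  0.01  ]))
scene (547, 377, 636.5, array([0.9357, 0.5297, 0.01  ]))
scene (547, 339, 91.5, array([0.8656, 0.5388, 0.01  ]))
scene (525, 344, 374.5, array([0.8834, 0.497 , 0.01  ]))
scene (551, 306, 200.5, array([0.7938, 0.5573, 0.01  ]))
scene (541, 284, 153.5, array([0.7479, 0.5435, 0.01  ]))
scene (516, 278, 87.0, array([0.7435, 0.4942, 0.01  ]))
scene (544, 262, 98.0, array([0.6936, 0.5557, 0.01  ]))
scene (518, 264, 167.0, array([0.7065, 0.5003, 0.01  ]))
scene (309,
[... 587 characters left out ...]
67 0.3102 0.002 ]
strap [0.6433 0.3045 0.002 ]
strap [0.6614 0.3415 0.002 ]
strap [0.368  0.3076 0.002 ]
strap [0.3468 0.3065 0.002 ]
strap [0.3671 0.3399 0.002 ]
rim [ 0.641  0.346 -0.01 ]
rim [ 0.3726  0.3377 -0.01  ]
rim [ 0.6331  0.509  -0.01  ]
rim [ 0.372   0.5066 -0.01  ]
edge [1.0291 0.3438 0.    ]
edge [0.1112 0.334  0.    ]
beaker rim [ 0.5534 -0.0107  0.07  ]
bottle cap [ 0.5528 -0.1837  0.105 ]
timer [0.368  0.2274 0.016 ]
timer [0.3465 0.1673 0.016 ]
timer [0.2915 0.1855 0.016 ]
timer [0.3104 0.2446 0.016 ]
rack [0.7047 0.3208 0.02  ]
rack [0.7263 0.1667 0.02  ]
rack [0.8112 0.1788 0.02  ]
rack [0.7865 0.3375 0.02  ]
tipbox [0.7593 0.112  0.    ]
tipbox [ 0.7733 -0.012   0.    ]
```

View pics/c1.png

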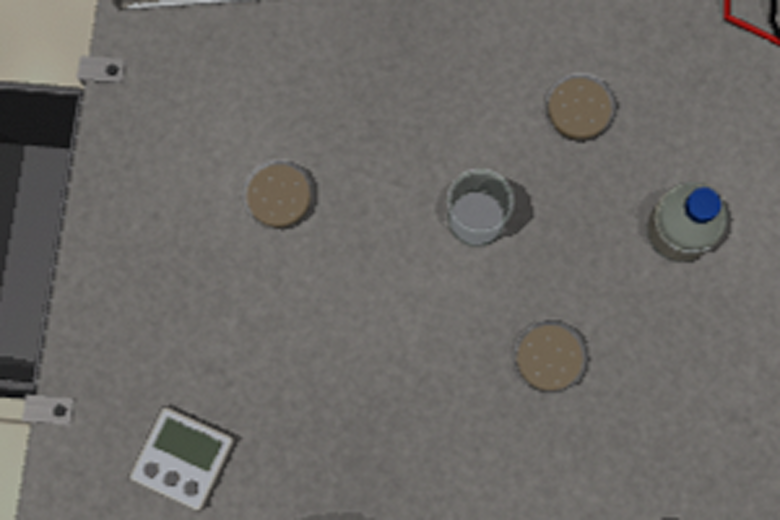

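send_rows(
  rows=[0.34, 0.48, 0, 0.11, 0.67, 0.97, 0, 0.213, 0.67, 0.97, 0, 0.213],
  grip=0.58,
)

```text
clock: 0.48
ee_pos: [0.1811, -0.4559, 0.2316]
orientation: [3.078, 0.628, 0.0]
ft_force: [-0.1, -0.5, 0.7]
finger_gap: 0.423
finger_force: 0.0
```

send_rows(
  rows=[0.34, 0.48, 0, 0.11, 0.67, 0.97, 0, 0.213],
)

```text
clock: 0.72
ee_pos: [0.2337, -0.3798, 0.2308]
orientation: [-3.016, -0.878, 0.0]
ft_force: [-0.4, -0.2, -0.6]
finger_gap: 0.416
finger_force: 0.0
```

send_rows(
  rows=[0.34, 0.48, 0, 0.11, 0.67, 0.97, 0, 0.213],
)

```text
clock: 0.98
ee_pos: [0.2876, -0.3019, 0.231]
orientation: [-2.932, -1.128, 0.0]
ft_force: [0.0, -0.4, -0.1]
finger_gap: 0.42
finger_force: 0.0
```

send_rows(
  rows=[0.34, 0.48, 0, 0.11, 0.67, 0.97, 0, 0.213],
)

```text
clock: 1.23
ee_pos: [0.3415, -0.2242, 0.2311]
orientation: [2.827, 1.37, -0.0]
ft_force: [0.3, -0.9, 0.6]
finger_gap: 0.421
finger_force: 0.0
```

send_rows(
  rows=[0.34, 0.48, 0, 0.11, 0.67, 0.97, 0, 0.213],
)

```text
clock: 1.48
ee_pos: [0.3952, -0.1465, 0.2311]
orientation: [2.703, 1.601, -0.0]
ft_force: [0.8, -0.4, 0.6]
finger_gap: 0.419
finger_force: 0.0
```

send_rows(
  rows=[0.34, 0.48, 0, 0.11, 0.67, 0.97, 0, 0.213],
)

```text
clock: 1.72
ee_pos: [0.449, -0.0689, 0.2311]
orientation: [2.559, 1.822, -0.0]
ft_force: [0.3, -0.6, -0.2]
finger_gap: 0.42
finger_force: 0.0
```

send_rows(
  rows=[0.34, 0.48, 0, 0.11, 0.67, 0.97, 0, 0.213],
)

```text
clock: 1.98
ee_pos: [0.5027, 0.0088, 0.2309]
orientation: [2.398, 2.029, -0.0]
ft_force: [0.7, -0.4, -0.4]
finger_gap: 0.418
finger_force: 0.0
```

send_rows(
  rows=[0.34, 0.48, 0, 0.11, 0.67, 0.97, 0, 0.213, 0.67, 0.97, 0, 0.213, 0.67, 0.97, 0, 0.213],
)

```text
clock: 2.48
ee_pos: [0.5552, 0.085, 0.2307]
orientation: [-2.223, -2.219, 0.002]
ft_force: [-0.0, -0.2, 0.4]
finger_gap: 0.42
finger_force: 0.0
```

```bash
python3 - <<'E'
from h import *
p,d=eyes.capture('wrist');cv2.imwrite('pics/w1.png',p)
s=state();print(s['clock'],s['ee_pos'],s['orientation'],s['joint_positions'])
for r in dishes(p,'wrist'):print(r)
E
```

```text
2.525 [0.5550682  0.08469349 0.23108761] [-2.22372805e+00 -2.21897059e+00  9.32462465e-04] [ 1.51539962e-01  1.15359179e-01  2.06326890e-01  1.66231866e+00
 -2.47563028e-04  1.72447806e+00]
(417, 293, 253.5, array([ 0.6646, -0.0814,  0.01  ]))
(234, 290, 809.5, array([ 0.437 , -0.0769,  0.01  ]))
(536, 199, 1296.0, array([0.7899, 0.0421, 0.01  ]))
(582, 197, 6016.5, array([0.8403, 0.0443, 0.01  ]))
(328, 94, 2027.5, array([0.5539, 0.1565, 0.01  ]))
```

View pics/w1.png

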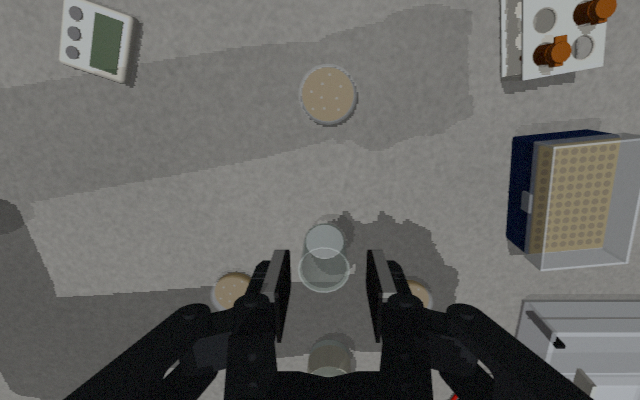

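Wrist view: dish A is at (328,94), ahead of the fingers. The beaker at (325,255) is behind the tool and clear of it, so I can descend.

send_rows(
  rows=[0, 0, -0.5, 0, 0, 0, -0.95, 0],
)

```text
clock: 2.78
ee_pos: [0.555, 0.0843, 0.1548]
orientation: [2.224, 2.218, 0.002]
ft_force: [0.3, 0.9, -0.2]
finger_gap: 0.42
finger_force: 0.0
```

send_rows(
  rows=[0, 0, -0.5, 0, 0, 0, -0.95, 0],
)

```text
clock: 3.02
ee_pos: [0.5547, 0.0842, 0.0784]
orientation: [2.224, 2.218, 0.001]
ft_force: [0.0, 0.2, -0.2]
finger_gap: 0.42
finger_force: 0.0
```

send_rows(
  rows=[0, 0, -0.4, 0, 0, 0, -0.7, 0, 0, 0, -0.9, 0, 0, 0, -0.9, 0, 0, 0, -0.9, 0],
)

```text
clock: 3.65
ee_pos: [0.5558, 0.0853, 0.0085]
orientation: [2.222, 2.219, 0.002]
ft_force: [-0.2, -0.7, -0.6]
finger_gap: 0.42
finger_force: 0.0
```

```bash
python3 - <<'E'
from h import *
p,d=eyes.capture('wrist');cv2.imwrite('pics/w2.png',p)
s=state();print(s['clock'],s['ee_pos'],s['ft_force'])
E
```

```text
3.7 [0.55588481 0.08545372 0.00858193] [ 0.04231061 -0.36073881 -0.46833184]
```

View pics/w2.png

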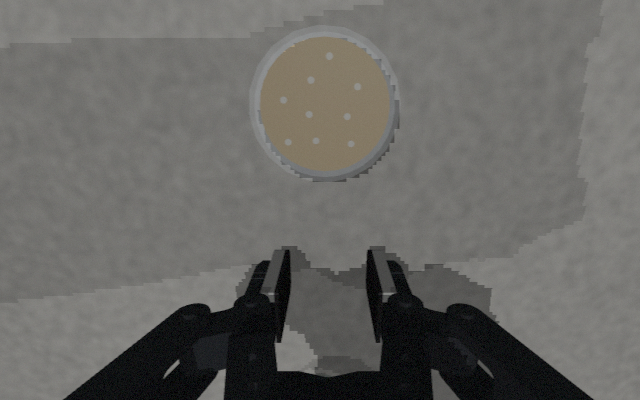

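The dish (325,103) sits straight ahead of the two fingertips at (285,255) and (375,255). I'll lower slightly and push along +y.

send_rows(
  rows=[0, 0.05, -0.06, 0, 0, 0.15, -0.06, 0, 0, 0.3, -0.06, 0, 0, 0.47, -0.06, 0, 0, 0.65, -0.06, 0, 0, 0.83, -0.06, 0, 0, 1, -0.06, 0],
)

```text
clock: 4.58
ee_pos: [0.5551, 0.1666, 0.0025]
orientation: [-2.222, -2.221, 0.0]
ft_force: [-0.3, 0.8, 0.1]
finger_gap: 0.423
finger_force: 0.1
```

send_rows(
  rows=[0, 0.2, 0, 0, 0, 0.4, 0, 0, 0, 0.6, 0, 0, 0, 0.8, 0, 0, 0, 1, 0, 0],
)

```text
clock: 5.2
ee_pos: [0.5551, 0.2466, 0.0025]
orientation: [2.222, 2.221, 0.0]
ft_force: [0.6, -1.1, 0.2]
finger_gap: 0.419
finger_force: 0.1
```

```bash
python3 - <<'E'
from h import *
p,d=eyes.capture('wrist');cv2.imwrite('pics/w3.png',p)
s=state();print(s['clock'],s['ee_pos'],s['ft_force'])
for r in dishes(p,'wrist'):print(r)
E
```

```text
5.25 [0.55509988 0.2481933  0.00246032] [-1.51295974  1.42654023 -0.10018416]
(328, 195, 11335.0, array([0.5542, 0.2842, 0.01  ]))
```

send_rows(
  rows=[0, 0.15, 0, 0, 0, 0.35, 0, 0, 0, 0.6, 0, 0, 0, 0.85, 0, 0, 0, 1, 0, 0],
)

```text
clock: 5.88
ee_pos: [0.555, 0.3272, 0.0024]
orientation: [-2.221, -2.222, -0.0]
ft_force: [0.1, -0.2, 0.4]
finger_gap: 0.422
finger_force: 0.0
```

send_rows(
  rows=[0, 0.2, 0, 0, 0, 0.3, 0, 0, 0, 0.3, 0, 0],
)

```text
clock: 6.25
ee_pos: [0.555, 0.35, 0.0024]
orientation: [-2.222, -2.221, 0.0]
ft_force: [0.4, -0.7, -1.0]
finger_gap: 0.421
finger_force: 0.0
```

```bash
python3 - <<'E'
from h import *
p,d=eyes.capture('top');cv2.imwrite('pics/t2.png',cv2.resize(p[100:320,60:480],None,fx=1.9,fy=1.9))
s=state();print(s['clock'],s['ee_pos'],s['ft_force'],s['joint_positions'])
for r in dishes(p):print(r)
E
```

```text
6.3 [0.55510103 0.34946856 0.00239077] [0.68433436 0.53204172 0.24320107] [ 5.61935318e-01  3.65633978e-01  6.20549998e-02  1.26750916e+00
 -1.48938228e-04  2.13323106e+00]
(371, 257, 450.0, array([ 0.4373, -0.0809,  0.01  ]))
(586, 253, 82.5, array([ 0.489 , -0.5392,  0.01  ]))
(383, 161, 388.0, array([ 0.6534, -0.0916,  0.01  ]))
(322, 85, 1314.5, array([0.8248, 0.0595, 0.01  ]))
```

View pics/t2.png

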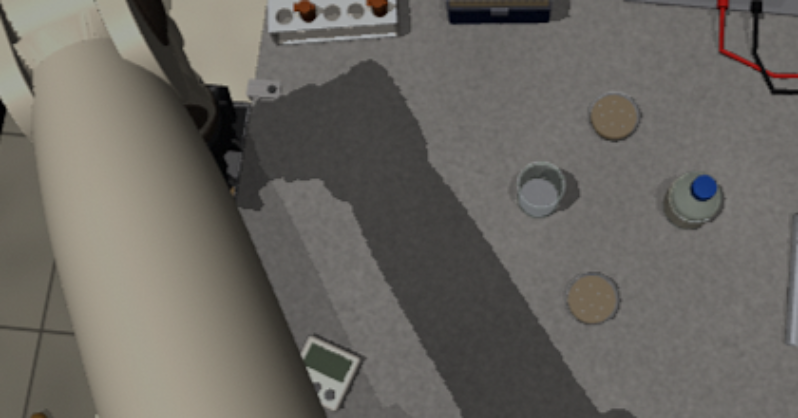

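Dish A is no longer on the bench, though the arm hides most of the bin. I'll lift and go to dish C (crop (593,298)), checking the bin on the way.

send_rows(
  rows=[0, 0, 0.5, 0, 0, 0, 1, 0],
)

```text
clock: 6.55
ee_pos: [0.5549, 0.3486, 0.0831]
orientation: [-2.223, -2.22, 0.002]
ft_force: [0.1, 0.5, 0.2]
finger_gap: 0.421
finger_force: 0.0
```

send_rows(
  rows=[-0.1, -0.4, 0.5, 0, -0.2, -0.9, 1, 0],
)

```text
clock: 6.8
ee_pos: [0.5388, 0.2765, 0.1636]
orientation: [2.222, 2.221, -0.0]
ft_force: [0.6, 0.2, -0.3]
finger_gap: 0.417
finger_force: 0.0
```

send_rows(
  rows=[-0.1, -0.5, 0, 0, -0.2, -1, 0, 0],
)

```text
clock: 7.05
ee_pos: [0.523, 0.1958, 0.1633]
orientation: [2.222, 2.219, 0.002]
ft_force: [1.1, -0.6, -0.5]
finger_gap: 0.419
finger_force: 0.0
```

send_rows(
  rows=[-0.1, -0.5, 0, 0, -0.2, -1, 0, 0],
)

```text
clock: 7.3
ee_pos: [0.5066, 0.1157, 0.1627]
orientation: [2.223, 2.22, 0.0]
ft_force: [1.2, -0.1, 0.8]
finger_gap: 0.415
finger_force: 0.0
```

send_rows(
  rows=[-0.1, -0.5, 0, 0, -0.2, -1, 0, 0],
)

```text
clock: 7.55
ee_pos: [0.4905, 0.0358, 0.1627]
orientation: [2.223, 2.22, 0.0]
ft_force: [-0.7, -0.3, 0.4]
finger_gap: 0.417
finger_force: 0.0
```

send_rows(
  rows=[-0.1, -0.5, 0, 0, -0.2, -1, 0, 0],
)

```text
clock: 7.8
ee_pos: [0.4744, -0.0442, 0.1627]
orientation: [2.223, 2.22, 0.0]
ft_force: [0.5, -0.2, 0.9]
finger_gap: 0.423
finger_force: 0.0
```

send_rows(
  rows=[-0.1, -0.5, 0, 0, -0.3, -1, 0, 0, -0.3, -1, 0, 0],
)

```text
clock: 8.18
ee_pos: [0.45, -0.1249, 0.1627]
orientation: [2.227, 2.216, -0.0]
ft_force: [0.0, -0.1, 0.3]
finger_gap: 0.42
finger_force: 0.0
```

```bash
python3 - <<'E'
from h import *
s=state();print(s['clock'],s['ee_pos'],s['orientation'])
p,d=eyes.capture('wrist')
for r in dishes(p,'wrist'):print(r)
p,d=eyes.capture('top');q,d=eyes.capture('scene')
a=cv2.resize(p[130:290,80:220],(420,480));b=cv2.resize(q[130:290,420:540],(360,480))
cv2.imwrite('pics/b2.png',np.hstack([a,b]))
E
```

```text
8.175 [ 0.4499772  -0.12485655  0.16269764] [ 2.22656479e+00  2.21559686e+00 -3.03295390e-04]
(560, 142, 2882.5, array([ 0.6513, -0.0918,  0.01  ]))
(314, 131, 2810.5, array([ 0.4377, -0.0807,  0.01  ]))
```

View pics/b2.png

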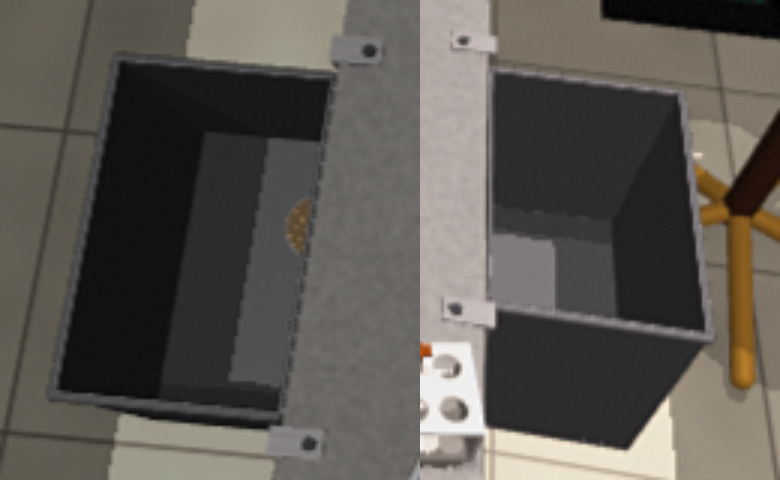

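Dish A (left crop, (300,225)) lies on the bin floor. Next is dish C, with the TCP lined up at x 0.438.

send_rows(
  rows=[-0.15, -0.31, 0, 0, -0.15, -0.31, -0.5, 0, -0.15, -0.31, -1, 0],
)

```text
clock: 8.7
ee_pos: [0.4397, -0.1467, 0.0818]
orientation: [2.22, 2.221, 0.001]
ft_force: [0.4, 0.2, -0.6]
finger_gap: 0.423
finger_force: 0.0
```

send_rows(
  rows=[0, 0, -0.4, 0, 0, 0, -0.75, 0, 0, 0, -0.95, 0, 0, 0, -1, 0, 0, 0, -1, 0],
)

```text
clock: 9.32
ee_pos: [0.4396, -0.1472, 0.0031]
orientation: [2.221, 2.221, 0.001]
ft_force: [0.4, -0.3, 0.1]
finger_gap: 0.42
finger_force: 0.0
```

send_rows(
  rows=[0, 0.1, 0, 0, 0, 0.22, 0, 0, 0, 0.36, 0, 0, 0, 0.52, 0, 0, 0, 0.7, 0, 0, 0, 0.85, 0, 0, 0, 1, 0, 0],
)

```text
clock: 10.2
ee_pos: [0.4392, -0.0664, 0.0025]
orientation: [2.222, 2.221, 0.0]
ft_force: [-0.2, -0.7, 0.9]
finger_gap: 0.421
finger_force: 0.2
```

send_rows(
  rows=[0, 0.2, 0, 0, 0, 0.4, 0, 0, 0, 0.6, 0, 0, 0, 0.8, 0, 0, 0, 1, 0, 0],
)

```text
clock: 10.82
ee_pos: [0.4391, 0.0138, 0.0025]
orientation: [2.222, 2.221, 0.0]
ft_force: [0.3, -1.2, -1.3]
finger_gap: 0.417
finger_force: 0.1
```

```bash
python3 - <<'E'
from h import *
s=state();print(s['clock'],s['ee_pos'],s['ft_force'])
p,d=eyes.capture('wrist')
for r in dishes(p,'wrist'):print(r)
E
```

```text
10.825 [0.43913892 0.0138364  0.00249686] [ 0.26282312 -1.20014838 -1.33319554]
(328, 195, 11338.0, array([0.4382, 0.0511, 0.01  ]))
```

send_rows(
  rows=[0, 0.15, 0, 0, 0, 0.35, 0, 0, 0, 0.55, 0, 0, 0, 0.78, 0, 0, 0, 1, 0, 0],
)

```text
clock: 11.5
ee_pos: [0.4391, 0.094, 0.0025]
orientation: [-2.222, -2.221, -0.0]
ft_force: [0.0, -0.2, -0.3]
finger_gap: 0.419
finger_force: 0.1
```

send_rows(
  rows=[0, 0.2, 0, 0, 0, 0.4, 0, 0, 0, 0.6, 0, 0, 0, 0.8, 0, 0, 0, 1, 0, 0],
)

```text
clock: 12.12
ee_pos: [0.4391, 0.1737, 0.0025]
orientation: [-2.222, -2.221, 0.0]
ft_force: [0.2, -0.3, -0.3]
finger_gap: 0.422
finger_force: 0.1
```

send_rows(
  rows=[0, 0.2, 0, 0, 0, 0.4, 0, 0, 0, 0.6, 0, 0, 0, 0.8, 0, 0, 0, 1, 0, 0],
)

```text
clock: 12.75
ee_pos: [0.4392, 0.2538, 0.0025]
orientation: [2.222, 2.221, 0.0]
ft_force: [-0.7, -0.7, 0.4]
finger_gap: 0.419
finger_force: 0.1
```

send_rows(
  rows=[0, 0.2, 0, 0, 0, 0.4, 0, 0, 0, 0.6, 0, 0, 0, 0.8, 0, 0, 0, 1, 0, 0],
)

```text
clock: 13.38
ee_pos: [0.4391, 0.3338, 0.0025]
orientation: [-2.222, -2.221, 0.0]
ft_force: [0.5, 0.7, -0.1]
finger_gap: 0.418
finger_force: 0.0
```

send_rows(
  rows=[0, 0.2, 0, 0, 0, 0.25, 0, 0, 0, 0.25, 0, 0],
)

```text
clock: 13.75
ee_pos: [0.439, 0.3528, 0.0023]
orientation: [2.222, 2.221, -0.001]
ft_force: [0.1, 0.0, -0.4]
finger_gap: 0.424
finger_force: 0.0
```

send_rows(
  rows=[0, 0, 0.5, 0, 0, 0, 1, 0],
)

```text
clock: 14.0
ee_pos: [0.4389, 0.3519, 0.0831]
orientation: [-2.223, -2.22, 0.002]
ft_force: [0.5, 0.3, 0.1]
finger_gap: 0.418
finger_force: 0.0
```

send_rows(
  rows=[0, 0, 0.5, 0, 0, 0, 1, 0],
)

```text
clock: 14.25
ee_pos: [0.4391, 0.352, 0.1639]
orientation: [2.223, 2.22, 0.0]
ft_force: [0.7, -0.2, -0.3]
finger_gap: 0.415
finger_force: 0.0
```

```bash
python3 - <<'E'
from h import *
s=state();print(s['clock'],s['ee_pos'],s['ft_force'])
p,d=eyes.capture('top')
for r in dishes(p):print(r)
p,d=eyes.capture('wrist')
for r in dishes(p,'wrist'):print('w',r)
E
```

```text
14.25 [0.43910623 0.35200597 0.16390257] [ 0.73781464 -0.16208892 -0.25689088]
(587, 255, 91.0, array([ 0.4848, -0.5402,  0.01  ]))
(382, 161, 392.5, array([ 0.6534, -0.0913,  0.01  ]))
(322, 85, 1315.5, array([0.8248, 0.0595, 0.01  ]))
w (326, 125, 1008.5, array([0.4389, 0.4009, 0.01  ]))
w (403, 117, 1041.5, array([0.5056, 0.4074, 0.01  ]))
```

Two dishes show in the bin from the wrist camera, at (326,125) and (403,117). Dish B is at (0.654, -0.0915). I'll go behind it, with the tool turned about 13° so a straight diagonal push clears the beaker.

send_rows(
  rows=[0.2, -0.45, 0, 0.02, 0.41, -0.9, 0, 0.042],
)

```text
clock: 14.6
ee_pos: [0.472, 0.2796, 0.1619]
orientation: [-2.184, -2.258, 0.001]
ft_force: [0.1, -0.3, 0.0]
finger_gap: 0.42
finger_force: 0.0
```

send_rows(
  rows=[0.2, -0.45, 0, 0.02, 0.41, -0.9, 0, 0.042],
)

```text
clock: 14.85
ee_pos: [0.5049, 0.207, 0.1618]
orientation: [-2.147, -2.293, 0.001]
ft_force: [1.0, 0.3, 0.2]
finger_gap: 0.42
finger_force: 0.0
```

send_rows(
  rows=[0.2, -0.45, 0, 0.02, 0.41, -0.9, 0, 0.042],
)

```text
clock: 15.1
ee_pos: [0.5376, 0.135, 0.1619]
orientation: [-2.109, -2.328, 0.001]
ft_force: [0.2, -0.2, -0.1]
finger_gap: 0.422
finger_force: 0.0
```

send_rows(
  rows=[0.2, -0.45, 0, 0.02, 0.41, -0.9, 0, 0.042],
)

```text
clock: 15.35
ee_pos: [0.5704, 0.063, 0.1619]
orientation: [-2.071, -2.362, 0.001]
ft_force: [0.6, 0.9, -0.7]
finger_gap: 0.422
finger_force: 0.0
```

send_rows(
  rows=[0.2, -0.45, 0, 0.02, 0.41, -0.9, 0, 0.042],
)

```text
clock: 15.6
ee_pos: [0.6031, -0.009, 0.1618]
orientation: [-2.032, -2.396, 0.001]
ft_force: [-0.2, -0.1, 0.8]
finger_gap: 0.426
finger_force: 0.0
```

send_rows(
  rows=[0.2, -0.45, 0, 0.02, 0.41, -0.9, 0, 0.042],
)

```text
clock: 15.85
ee_pos: [0.6359, -0.081, 0.1618]
orientation: [-1.992, -2.429, 0.001]
ft_force: [0.8, 0.5, 0.6]
finger_gap: 0.424
finger_force: 0.0
```

send_rows(
  rows=[0.2, -0.45, 0, 0.02, 0.41, -0.9, 0, 0.042, 0.41, -0.9, 0, 0.042, 0.41, -0.9, 0, 0.042],
)

```text
clock: 16.35
ee_pos: [0.6682, -0.1513, 0.1618]
orientation: [-1.952, -2.46, 0.001]
ft_force: [-0.4, -0.6, 0.4]
finger_gap: 0.418
finger_force: 0.0
```

```bash
python3 - <<'E'
from h import *
from scipy.spatial.transform import Rotation as R
s=state();print(s['clock'],s['ee_pos'],R.from_rotvec(s['orientation']).as_matrix()[:,1])
p,d=eyes.capture('wrist');cv2.imwrite('pics/w5.png',p)
for r in dishes(p,'wrist'):print('w',r)
E
```

```text
16.35 [ 0.66822977 -0.15133885  0.16176157] [ 0.9737901   0.22744616 -0.00104495]
w (329, 111, 2975.5, array([ 0.654 , -0.0928,  0.01  ]))
w (592, 11, 2584.0, array([0.8347, 0.0266, 0.01  ]))
w (534, 13, 351.0, array([0.792 , 0.0152, 0.01  ]))
```

View pics/w5.png

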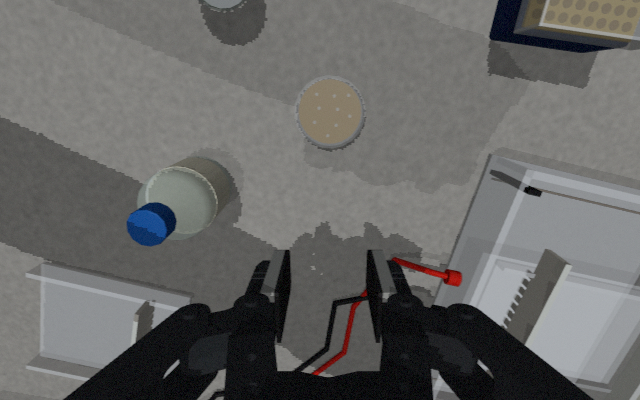

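The dish (329,111) is centred ahead of the fingers. The bottle (180,205), beaker and tank are clear of the path, so I'll descend and push diagonally.

send_rows(
  rows=[0, 0, -0.5, 0, 0, 0, -1, 0],
)

```text
clock: 16.65
ee_pos: [0.6687, -0.1502, 0.0823]
orientation: [1.949, 2.462, 0.001]
ft_force: [0.6, 0.8, -0.2]
finger_gap: 0.42
finger_force: 0.0
```

send_rows(
  rows=[0, 0, -0.4, 0, 0, 0, -0.75, 0, 0, 0, -0.93, 0, 0, 0, -0.98, 0, 0, 0, -0.98, 0],
)

```text
clock: 17.27
ee_pos: [0.6692, -0.1511, 0.0051]
orientation: [1.951, 2.461, 0.001]
ft_force: [-0.0, -1.1, 0.0]
finger_gap: 0.419
finger_force: 0.0
```

send_rows(
  rows=[-0.02, 0.1, 0, 0, -0.05, 0.22, 0, 0, -0.08, 0.36, 0, 0, -0.12, 0.52, 0, 0, -0.16, 0.7, 0, 0, -0.2, 0.85, 0, 0, -0.235, 1, 0, 0],
)

```text
clock: 18.15
ee_pos: [0.6497, -0.0704, 0.0041]
orientation: [1.951, 2.462, 0.0]
ft_force: [0.0, 1.2, -0.4]
finger_gap: 0.421
finger_force: 0.2
```

```bash
python3 - <<'E'
from h import *
s=state();print(s['clock'],s['ee_pos'],s['ft_force'])
p,d=eyes.capture('wrist')
for r in dishes(p,'wrist'):print(r)
E
```

```text
18.15 [ 0.64969895 -0.07036082  0.00412861] [ 0.02367074  1.24170552 -0.35690434]
(328, 195, 11082.5, array([ 0.6399, -0.0344,  0.01  ]))
```

send_rows(
  rows=[-0.035, 0.15, 0, 0, -0.08, 0.35, 0, 0, -0.13, 0.55, 0, 0, -0.18, 0.78, 0, 0, -0.235, 1, 0, 0],
)

```text
clock: 18.82
ee_pos: [0.6308, 0.0101, 0.0041]
orientation: [-1.951, -2.462, -0.0]
ft_force: [-0.3, -0.4, 0.1]
finger_gap: 0.421
finger_force: 0.1
```

send_rows(
  rows=[-0.047, 0.2, 0, 0, -0.094, 0.4, 0, 0, -0.14, 0.6, 0, 0, -0.188, 0.8, 0, 0, -0.235, 1, 0, 0],
)

```text
clock: 19.45
ee_pos: [0.6121, 0.0898, 0.0041]
orientation: [1.952, 2.462, 0.0]
ft_force: [0.1, 0.3, -0.4]
finger_gap: 0.419
finger_force: 0.1
```

send_rows(
  rows=[-0.047, 0.2, 0, 0, -0.094, 0.4, 0, 0, -0.14, 0.6, 0, 0, -0.188, 0.8, 0, 0, -0.235, 1, 0, 0],
)

```text
clock: 20.08
ee_pos: [0.5933, 0.1698, 0.0041]
orientation: [1.952, 2.462, -0.0]
ft_force: [-0.3, -0.5, -0.9]
finger_gap: 0.419
finger_force: 0.1
```

```bash
python3 - <<'E'
from h import *
s=state();print(s['clock'],s['ee_pos'],s['ft_force'])
p,d=eyes.capture('wrist')
for r in dishes(p,'wrist'):print(r)
E
```

```text
20.075 [0.59327532 0.16977822 0.00407318] [-0.28879136 -0.5334828  -0.93405776]
(328, 194, 11098.5, array([0.5833, 0.2064, 0.01  ]))
```

Dish B is still held between the two fingertips. I'll finish the push, lift and move clear of the bin.

send_rows(
  rows=[-0.035, 0.15, 0, 0, -0.08, 0.35, 0, 0, -0.13, 0.55, 0, 0, -0.18, 0.78, 0, 0, -0.235, 1, 0, 0],
)

```text
clock: 20.75
ee_pos: [0.5744, 0.2501, 0.0041]
orientation: [-1.951, -2.462, -0.0]
ft_force: [0.1, 0.4, -0.1]
finger_gap: 0.419
finger_force: 0.1
```

send_rows(
  rows=[-0.047, 0.2, 0, 0, -0.094, 0.4, 0, 0, -0.14, 0.6, 0, 0, -0.188, 0.8, 0, 0, -0.235, 1, 0, 0],
)

```text
clock: 21.38
ee_pos: [0.5557, 0.3298, 0.0041]
orientation: [-1.952, -2.462, -0.0]
ft_force: [-1.2, 0.1, 0.4]
finger_gap: 0.424
finger_force: 0.0
```

send_rows(
  rows=[-0.047, 0.2, 0, 0, -0.07, 0.3, 0, 0, -0.07, 0.3, 0, 0],
)

```text
clock: 21.75
ee_pos: [0.5501, 0.3532, 0.004]
orientation: [-1.951, -2.463, 0.0]
ft_force: [-0.4, 0.2, 0.1]
finger_gap: 0.417
finger_force: 0.0
```

send_rows(
  rows=[0, 0, 0.5, 0, 0, 0, 1, 0],
)

```text
clock: 22.0
ee_pos: [0.5502, 0.3519, 0.0846]
orientation: [-1.952, -2.461, 0.002]
ft_force: [-0.2, -0.5, 0.4]
finger_gap: 0.423
finger_force: 0.0
```

send_rows(
  rows=[0, 0, 0.5, 0, 0, 0, 1, 0, 0, 0, 1, 0],
)

```text
clock: 22.38
ee_pos: [0.5518, 0.3529, 0.1681]
orientation: [1.951, 2.46, 0.009]
ft_force: [0.1, 0.7, 0.0]
finger_gap: 0.421
finger_force: 0.0
```

```bash
python3 - <<'E'
from h import *
s=state();print(s['clock'],s['ee_pos'],s['ft_force'])
p,d=eyes.capture('wrist')
for r in dishes(p,'wrist'):print('w',r)
q,d=eyes.capture('top')
for r in dishes(q):print(r)
cv2.imwrite('pics/f.png',np.hstack([cv2.resize(p,(400,250)),cv2.resize(q,(400,250))]))
E
```

```text
22.375 [0.55175792 0.35287451 0.16811462] [0.0842723  0.72701489 0.0370154 ]
w (330, 123, 1503.0, array([0.5402, 0.4008, 0.01  ]))
w (255, 107, 1089.5, array([0.4756, 0.3993, 0.01  ]))
(164, 392, 84.5, array([0.1278, 0.3142, 0.01  ]))
(588, 290, 83.5, array([ 0.4096, -0.5392,  0.01  ]))
(587, 254, 94.0, array([ 0.4858, -0.5402,  0.01  ]))
(180, 204, 83.5, array([0.5144, 0.3448, 0.01  ]))
(322, 85, 1314.5, array([0.8248, 0.0595, 0.01  ]))
```

View pics/f.png

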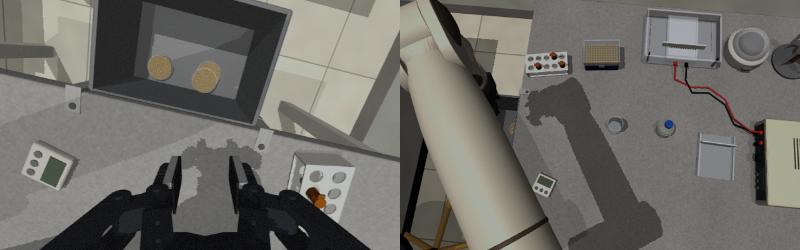

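The wrist view shows all three dishes on the bin floor: one at (160,67) and two overlapping at (206,76). The bench is clear of dishes, everything else stands where it was, and the arm is free in the air, so I'll hand in.

```bash
python3 -c "
from plant import workorder
print(workorder.close_job())"
```

```text
the job is handed in; nothing more can be done
None
```

All three dishes were swept over the bench end into the waste bin, nothing else looked moved in the last camera views, and I handed the job in at about 22 s on the robot's clock; the hand-in returned no verdict.

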